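# Release the latched key on the cryostat console

## Robot

A 6-joint arm with a two-finger parallel gripper is mounted at the origin on the work surface. World frame = base frame: x ahead of the robot, y to its left, z up, the work surface at z = 0. Lengths are in m, angles in degrees, forces in N, time in s.
With the tool pointing down it reaches from about 0.4 to 0.925 m from the base axis. Payload 3.4 kg.
Tool frame: the origin (TCP) lies midway between the tips of the shut fingers; the grasp point (between the pads) lies 19 mm behind it; y points along the fingers, z is the direction in which the jaws open and shut, and the axes are right-handed (so a half turn about y gives the same grasp; the last joint's range is limited). The gripper opens to 85 mm and grips with 20 to 120 N. Pads are 22 mm wide; open, the fingers measure 114 mm over their backs; the gripper's body (76 mm by 85 mm) begins 54 mm behind the grasp point. The pads swing forward as they close: fully open they stand 13 mm farther back than shut.
Start: joints at [62.825, 17.578, 86.31, -0, 76.112, -4.211], TCP at [0.224, 0.529, 0.231] pointing down, gripper open.
Joint ranges: [-179.03, 179.03], [-60, 130.46], [8.19, 133.38], [-81.62, 261.62], [5.75, 156.47], [-153.77, 153.77]. Speed limits (degrees/s): [147.25, 147.25, 180, 180, 180, 180].

## Interface

Orientations are given as [roll, pitch, yaw] about the fixed x, y, z axes, in that order (R = Rz(yaw) Ry(pitch) Rx(roll)).
In Python, from rig import r, kinematics, viewer, ticket, get_time, get_joint_positions, get_qd, get_tau, get_ee_pos, get_ee_rot, get_contact_force, get_torque, get_gripper_width gives the robot as it stands. Calls block until the motion is done:
- r.move_to(position, orientation): joint-space move of the TCP to a pose.
- r.move_linear(position, rot=None, feed=0.15): straight line of the TCP; rot=None keeps the orientation; feed is the mean speed in m/s.
- r.move_joints(angles): joint-space move.
- r.move_gripper(opening, force=None): finger opening in m; force is the grip in N (None keeps the last); returns when the fingers have stopped.
- r.pause(seconds).
- kinematics.inverse_kinematics(position, orientation): joint angles nearest the present ones, or None.
- viewer.camera(name): name is "side" or "top" or "wrist"; returns a dict with "img" (420x560x3 uint8, blue, green, red), "range_z" (420x560 float32, m along the optical axis (not along the pixel's ray), 0 where there is no reading), "intrinsics" (3x3 intrinsics, pixels), "k1" (the pictures are not rectified: a ray, as slopes to the right and down, at radius r is drawn at 1 + k1 r^2 times it, then the intrinsics apply), "R" (3x3) and "t" (3): a world point X has camera coordinates R X + t. Camera axes: x right, y down, z forward; pixel columns grow to the right and rows downward; lengths in m; the calibration is good to about 2 mm. A picture is of the moment at which its call begins.
A pose or a line that the arm cannot do raises r.MotionError and nothing moves.
- ticket.finish_job(): hands the job in, once; it reports no verdict.
Readings, each from a call of its own:
- get_time(): time.
- get_joint_positions(): joint angles.
- get_qd(): joint speeds.
- get_tau(): joint torques, N m.
- get_ee_pos(): TCP position.
- get_ee_rot(): TCP orientation.
- get_contact_force(): force on the tool from outside, world axes, zero at the start.
- get_torque(): the same for the moment, N m.
- get_gripper_width(): finger opening in m.
Only numpy, scipy, OpenCV 4.12 (cv2) and the standard library are available. Lean on these libraries where they do the work, as an engineer would, in place of code of your own. Each camera call takes 0.05 s, during which the arm holds its last target.

## Task

One of the four identical keys on the white console is already latched down; the other three are up. Tap the keys lightly with the fingertips to feel which one does not give, then press that key firmly until it lets go and springs up. Do not push in any of the keys that are up beyond a light tap, and leave the small things around the keys where they stand.

Things in the scene. Friction and masses are not known exactly. Their poses are not given: they have to be found in the camera images.
- console: white key console, a fixed box 170 (x) x 290 (y) x 55 mm high, from x = -65 to +105 mm of its origin on the table; x points away from the robot, z up. The four keys stand in a row along its y axis, at x = -20 mm and y = -82.5, -27.5, +27.5, +82.5 mm. A ledge with small things lies behind them at x = +70 mm, with a thin rail 15 mm high at x = +100 mm.
- key_row (a point): middle of the key row, level with the console's top (fixed). How an up key feels (three are up): it starts to give at 2 N, then 1 mm for each further 1.8 N (5.6 N at 2 mm), and comes back up when let go; pushed in more than 3 mm it counts as pressed, which is wrong.
- ledge (a point): middle of the ledge behind the keys, on the console's top (fixed). How the latched key feels: caught 4 mm down, it does not give until about 9 N, then 1 mm per 1.8 N; its catch lets go about 3.5 mm further down (15 N), it meets its stop at 4.2 mm (17 N); let go then, it springs up to 4 mm above where it began. Let go sooner, it stays latched.
- key_a: one of four identical light-blue square keys (28 x 28 mm, 55 mm apart); origin at the centre of its top, z up. Which key has which place in the row changes. Each slides straight down in a black collar 38 mm square; collars are set unevenly, so tops stand 15 to 25 mm above the console's top and height alone does not tell which key is latched.
- key_b: one of four identical light-blue square keys (28 x 28 mm, 55 mm apart); origin at the centre of its top, z up. Which key has which place in the row changes. Each slides straight down in a black collar 38 mm square; collars are set unevenly, so tops stand 15 to 25 mm above the console's top and height alone does not tell which key is latched.
- key_c: one of four identical light-blue square keys (28 x 28 mm, 55 mm apart); origin at the centre of its top, z up. Which key has which place in the row changes. Each slides straight down in a black collar 38 mm square; collars are set unevenly, so tops stand 15 to 25 mm above the console's top and height alone does not tell which key is latched.
- key_d: one of four identical light-blue square keys (28 x 28 mm, 55 mm apart); origin at the centre of its top, z up. Which key has which place in the row changes. Each slides straight down in a black collar 38 mm square; collars are set unevenly, so tops stand 15 to 25 mm above the console's top and height alone does not tell which key is latched.
- stub_a: aluminium specimen stub with a white top, disc 25 mm across, 16 mm high, standing on the ledge of the console behind the keys; origin at the centre of its underside; loose, a bystander
- stub_b: the same stub with an orange top, also on the ledge; loose, a bystander
- vial: small clear vial with a blue cap, 24 mm across, 35 mm high, upright on the ledge; origin under its centre; loose, a bystander
- brush: slim wooden brush with a steel ferrule, 160 mm long, 13 mm wide, 10 mm high, lying on the table on the robot's side of the console; loose, a bystander
- slide_tray: white open slide tray 90 x 60 x 22 mm on the table at the left (+y) end of the console; origin under its centre; loose, a bystander
- reagent: amber bottle 48 mm across, 75 mm high, upright on the table at the right (-y) end of the console; origin under its centre; loose, a bystander
- dish: white dish 70 mm across, 18 mm high, on the table beyond the console; origin under its centre; loose, a bystander

How it is judged:
By the outcome, as a careful person would: the job done as asked, in the order asked, and still so for the second after the job is handed in, with the robot touching nothing.
It also fails if it takes over 64 s, if anything falls off the work surface, if the arm or the gripper's body presses on something with over 40 N, if the wrist force passes 120 N, or if a joint passes its speed limit or range.

## Working session

There is one attempt and no reset: what is moved stays moved. The work goes in short steps, each a Python script; the robot and the scene stay as the last script left them, time stands still between calls to the robot, and variables do not carry over. Pictures are saved under pics/ and viewed, and the job is handed in when it is done.

```bash
mkdir -p pics; ls; python3 - <<'E'
from rig import *
import cv2
print(get_time(),get_ee_pos(),get_ee_rot(),get_gripper_width(),get_contact_force())
import numpy as np
for n in ["top","side"]:
    c=viewer.camera(n); cv2.imwrite(f"pics/{n}0.png",c["img"]); np.savez(f"{n}0.npz",**c)
    print(n,c["intrinsics"],c["k1"],c["R"],c["t"])
E
```

```text
pics
0.0 [0.22405703 0.52882177 0.23040706] [-9.01131881e+01  7.04997926e-03 -2.29615187e+01] 0.08565664964848738 [ 0.10643985 -0.17967565  1.55908808]
top [[502.33002098   0.         283.81521358]
 [  0.         502.33002098 212.55058131]
 [  0.           0.           1.        ]] 0.040184218450534825 [[ 1.93522588e-01 -9.81095567e-01  7.03979699e-04]
 [-9.61278244e-01 -1.89756986e-01 -1.99840997e-01]
 [ 1.96196701e-01  3.79970266e-02 -9.79828087e-01]] [-0.03855023  0.60654998  0.90223728]
side [[491.36874254   0.         278.54282713]
 [  0.         491.36874254 198.63213486]
 [  0.           0.           1.        ]] -0.16598601780461283 [[ 0.82026054 -0.57193562 -0.00789236]
 [-0.40840021 -0.57594858 -0.70816135]
 [ 0.40047711  0.58410005 -0.70600652]] [-0.43990385  0.3116864   0.79716112]
```

View pics/top0.png

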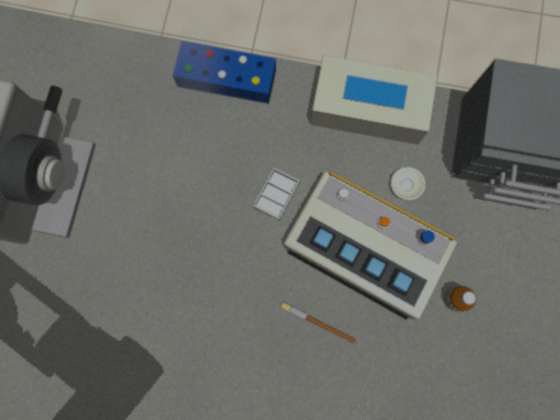

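View pics/side0.png

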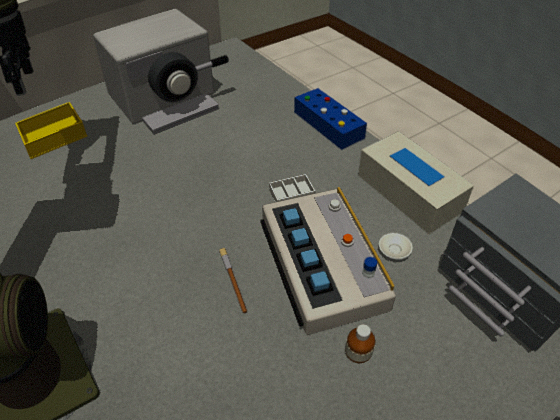

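The top picture shows the four keys at about (323,237), (349,252), (375,266) and (402,281). The stubs and vial are behind them at (343,194), (384,221) and (428,237). Next I locate the keys with depth.

```bash
cat > h.py <<'E'
import numpy as np, cv2
def w(c,u,v,z=None):
    K=c["intrinsics"];k=float(c["k1"]);x=(u-K[0,2])/K[0,0];y=(v-K[1,2])/K[1,1]
    a,b=x,y
    for _ in range(20):
        s=1+k*(a*a+b*b);a,b=x/s,y/s
    if z is None: z=c["range_z"][int(round(v)),int(round(u))]
    return c["R"].T@(np.array([a*z,b*z,z])-c["t"])
def keys(c,seeds):
    hsv=cv2.cvtColor(c["img"],cv2.COLOR_BGR2HSV)
    m=((hsv[...,0]>90)&(hsv[...,0]<115)&(hsv[...,1]>80)&(hsv[...,2]>85)).astype(np.uint8)
    n,l,st,ce=cv2.connectedComponentsWithStats(m)
    for s in seeds:
        i=l[s[1],s[0]]
        vs,us=np.nonzero(l==i)
        P=np.array([w(c,u,v) for u,v in zip(us,vs) if c["range_z"][v,u]>0])
        zt=np.median(P[:,2]);T=P[abs(P[:,2]-zt)<.004]
        r=cv2.minAreaRect((T[:,:2]*1000).astype(np.float32))
        print(s,i,len(P),len(T),"med",np.median(P,0).round(4),"mean",T.mean(0).round(4),"std z",T[:,2].std().round(4),"rect",np.round(r[0],1),np.round(r[1],1),round(r[2],1))
E
python3 - <<'E'
from h import *
t=dict(np.load("top0.npz"));s=dict(np.load("side0.npz"))
keys(t,[(323,237),(349,252),(375,266),(402,281)])
keys(s,[(291,216),(299,237),(309,257),(319,281)])
for c,ps in((t,[(343,194),(384,221),(428,237)]),(s,[(335,205),(348,240),(371,264)])):
    for p in ps: print(p,w(c,*p).round(4))
for p in [(345,220),(440,262),(310,212)]: print("top surf",p,w(t,*p).round(4))
E
```

```text
(323, 237) 3 227 208 med [ 0.5671 -0.0022  0.0746] mean [ 0.5669 -0.0017  0.0748] std z 0.0016 rect [567.1  -1.5] [26.7 28.2] 73.8
(349, 252) 5 232 208 med [ 0.5498 -0.0544  0.0745] mean [ 0.5497 -0.0534  0.0746] std z 0.0017 rect [550.  -53.6] [26.8 27.7] 72.9
(375, 266) 6 237 227 med [ 0.5327 -0.1064  0.0745] mean [ 0.5325 -0.1063  0.0746] std z 0.0016 rect [ 533.1 -106.8] [28.5 29.3] 72.2
(402, 281) 7 245 226 med [ 0.5152 -0.1589  0.0772] mean [ 0.5159 -0.1586  0.0774] std z 0.0017 rect [ 516.3 -158.8] [27.8 27.5] 72.7
(291, 216) 3 142 141 med [ 0.5642 -0.0042  0.0749] mean [ 0.5641 -0.0035  0.0749] std z 0.0014 rect [564.4  -2.6] [28.9 26.8] 68.3
(299, 237) 4 154 154 med [ 0.547  -0.056   0.0746] mean [ 0.5472 -0.0556  0.0745] std z 0.0013 rect [547.3 -55.4] [29.5 26.4] 69.6
(309, 257) 5 172 168 med [ 0.5296 -0.108   0.0745] mean [ 0.53   -0.108   0.0746] std z 0.0012 rect [ 530.8 -107.6] [27.2 27.4] 73.0
(319, 281) 7 201 193 med [ 0.5129 -0.1597  0.0768] mean [ 0.513  -0.1601  0.0768] std z 0.0014 rect [ 514. -159.] [28.2 27.5] 72.3
(343, 194) [ 0.6576 -0.0247  0.0725]
(384, 221) [ 0.6214 -0.1097  0.0704]
(428, 237) [ 0.6023 -0.1891  0.0936]
(335, 205) [ 0.6544 -0.0312  0.07  ]
(348, 240) [ 0.6163 -0.1164  0.0686]
(371, 264) [ 0.601  -0.1945  0.0884]
top surf (345, 220) [ 0.6119 -0.0383  0.0565]
top surf (440, 262) [ 0.5676 -0.2276  0.0545]
top surf (310, 212) [0.6143 0.0305 0.0567]
```

```bash
cat >> h.py <<'E'
from rig import *
K=[(.5655,-.0025,.0748),(.5485,-.0545,.0746),(.5315,-.107,.0746),(.5147,-.1593,.0771)]
O=[-90,0,-18]
def fz(n=4):
    a=[]
    for _ in range(n): a.append(get_contact_force()[2]); r.pause(.01)
    return float(np.mean(a))
def tap(i,fmax=5.2,dmax=.0022):
    x,y,z=K[i]
    r.move_linear([x,y,z+.007],feed=.08); r.pause(.15); b=fz(8)
    zc=z+.007; z0=None; log=[]
    while True:
        zc-=.0005 if z0 is None else .0003
        r.move_linear([x,y,zc],feed=.02); f=fz()-b; e=get_ee_pos()[2]
        log.append((round(zc*1e3,2),round(e*1e3,2),round(f,2)))
        if z0 is None and f>1.0: z0=zc
        if f>fmax or (z0 is not None and z0-zc>dmax) or zc<z-.009: break
    r.move_linear([x,y,z+.015],feed=.08)
    print(i,"bias",round(b,2),"contact",z0,"t",get_time()); print([l for l in log if z0 is None or l[0]<z0*1e3+1.1])
E
python3 - <<'E'
from h import *
r.move_gripper(0.0); print(get_time(),get_gripper_width())
x,y,z=K[0]
r.move_to([x,y,z+.06],O); print(get_time(),get_ee_pos(),get_ee_rot(),get_joint_positions())
tap(0)
E
```

```text
0.8667 0.000125405732161047
3.15 [ 0.5655883  -0.0016034   0.13497468] [-8.99761473e+01 -1.23740453e-02 -1.79417178e+01] [-4.45474002e+00  2.19450010e+01  9.49218039e+01  2.27698966e-02
  6.31156011e+01 -7.65233180e+01]
0 bias 0.04 contact 0.0748 t 9.925
[(75.8, np.float64(75.75), -0.15), (75.3, np.float64(75.29), -0.17), (74.8, np.float64(75.01), 2.37), (74.5, np.float64(74.63), 2.36), (74.2, np.float64(74.3), 3.28), (73.9, np.float64(73.96), 4.33), (73.6, np.float64(73.66), 4.23), (73.3, np.float64(73.37), 5.31)]
```

Key 0 gives about 1.8 N/mm, so it is up.

```bash
python3 - <<'E'
from h import *
for i in (1,2,3):
    x,y,z=K[i]; r.move_linear([x,y,z+.015],feed=.12); tap(i)
E
```

```text
1 bias -0.12 contact 0.0741 t 17.025
[(75.1, np.float64(75.05), 0.34), (74.6, np.float64(74.67), 0.79), (74.1, np.float64(74.26), 2.55), (73.8, np.float64(73.91), 3.28), (73.5, np.float64(73.57), 3.52), (73.2, np.float64(73.27), 4.18), (72.9, np.float64(72.97), 4.35), (72.6, np.float64(72.68), 5.53)]
2 bias -0.05 contact 0.0746 t 22.6917
[(75.6, np.float64(75.59), -0.16), (75.1, np.float64(75.08), 0.44), (74.6, np.float64(74.79), 2.19), (74.3, np.float64(74.71), 5.21)]
3 bias -0.27 contact 0.0771 t 29.7917
[(78.1, np.float64(78.09), 0.46), (77.6, np.float64(77.57), 0.5), (77.1, np.float64(77.26), 2.21), (76.8, np.float64(76.93), 2.75), (76.5, np.float64(76.57), 3.26), (76.2, np.float64(76.26), 3.9), (75.9, np.float64(75.96), 4.23), (75.6, np.float64(75.64), 5.1), (75.3, np.float64(75.39), 5.46)]
```

Key 2, the third one, holds at 5.2 N without giving, so it is the latched key. I'll press it until it reaches its stop.

```bash
python3 - <<'E'
from h import *
x,y,z=K[2]
r.move_linear([x,y,z+.015],feed=.15); r.move_linear([x,y,.0765],feed=.08); r.pause(.15); b=fz(8)
r.move_linear([x,y,.073],feed=.02)
zc=.073
while zc>.066:
    zc-=.0004; r.move_linear([x,y,zc],feed=.02); f=fz()-b; e=get_ee_pos()
    print(round(zc*1e3,2),e.round(5),round(f,2))
    if f>20 and e[2]<.0709: break
r.pause(.1)
r.move_linear([x,y,.095],feed=.06)
r.move_linear([x,y,.2],feed=.2)
print(get_time())
r.move_linear([.42,.1,.25],feed=.25); print(get_time())
for n in ["top","side"]:
    c=viewer.camera(n); cv2.imwrite(f"pics/{n}1.png",c["img"]); np.savez(f"{n}1.npz",**c)
    keys(c,[(323,237),(349,252),(375,266),(402,281)] if n=="top" else [(291,216),(299,237),(309,257),(319,281)])
E
```

```text
72.6 [ 0.53216 -0.10728  0.07354] 7.96
72.2 [ 0.53213 -0.10732  0.07333] 9.22
71.8 [ 0.53213 -0.10731  0.07307] 10.62
71.4 [ 0.53215 -0.10732  0.07277] 11.24
71.0 [ 0.53218 -0.10731  0.07247] 11.62
70.6 [ 0.53217 -0.1073   0.07215] 12.58
70.2 [ 0.53219 -0.10732  0.07186] 12.73
69.8 [ 0.53216 -0.10732  0.07155] 13.58
69.4 [ 0.53216 -0.10731  0.07126] 14.47
69.0 [ 0.53217 -0.1073   0.07093] 15.22
68.6 [ 0.53217 -0.10728  0.0706 ] 15.97
68.2 [ 0.53218 -0.10731  0.07038] 17.1
67.8 [ 0.53217 -0.10731  0.07033] 19.36
67.4 [ 0.53218 -0.10729  0.07028] 22.19
36.5167
37.625
(323, 237) 4 239 211 med [ 0.5668 -0.0023  0.0748] mean [ 0.5668 -0.0014  0.075 ] std z 0.0016 rect [567.2  -1.6] [27.4 28. ] 71.1
(349, 252) 6 242 211 med [ 0.5498 -0.0543  0.074 ] mean [ 0.5497 -0.0534  0.0742] std z 0.0015 rect [549.8 -53.6] [27.3 28.3] 70.6
(375, 266) 7 257 237 med [ 0.5326 -0.1067  0.0783] mean [ 0.5329 -0.1064  0.0784] std z 0.0017 rect [ 533.3 -106.6] [28.5 28.7] 72.5
(402, 281) 8 258 227 med [ 0.5152 -0.1588  0.0772] mean [ 0.516  -0.1585  0.0774] std z 0.0017 rect [ 516.5 -158.8] [27.8 27.8] 73.2
(291, 216) 3 146 144 med [ 0.5636 -0.004   0.075 ] mean [ 0.5638 -0.0037  0.0749] std z 0.0015 rect [564.4  -3.6] [29.7 26.8] 69.0
(299, 237) 4 155 155 med [ 0.5473 -0.0552  0.0742] mean [ 0.5473 -0.0556  0.0742] std z 0.0014 rect [547.6 -54.7] [27.4 26.4] 70.6
(309, 257) 5 177 177 med [ 0.5298 -0.1083  0.0784] mean [ 0.5301 -0.108   0.0783] std z 0.0013 rect [ 530.8 -107.4] [28.5 26.5] 71.3
(319, 281) 7 203 198 med [ 0.5133 -0.1601  0.0769] mean [ 0.5129 -0.1603  0.0769] std z 0.0013 rect [ 513.7 -159.5] [28.  27.4] 73.6
```

Key 2's stop was felt from 17 N up, and its top rose about 3.8 mm, so it is released. The other three are unchanged. A quick look before handing in.

View pics/top1.png

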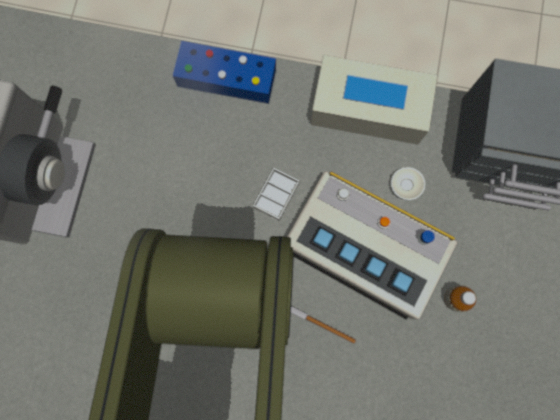

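```bash
python3 - <<'E'
from rig import *
print(get_contact_force(),get_time()); ticket.finish_job()
E
```

```text
[0.44358884 0.03375121 0.21344547] 37.725
the job is handed in; nothing more can be done
```

The latched key is released, and I handed the job in at 37.7 s of the 64 s allowed.

- **Finding the key:** I tapped all four keys with the shut fingertips to about 5.5 N at most. Three gave at about 1.8 N/mm, with no more than about 2 mm of travel. The third from the left (the +y end) did not give at 5.2 N, so it was the latched one.
- **Releasing it:** I pressed that key until it met its stop about 4.4 mm down. Force was 17 N as it reached the stop and 22 N when I let go.
- **Last checks:** After I let go, both cameras show its top about 3.8 mm higher than before. The other three tops are within 0.6 mm of where they were.
- **Bystanders:** In the final top picture the stubs, vial, dish, tray and bottle stand where they were (pixel positions unchanged). The arm hides part of the brush, but the visible part has not moved. The arm was clear of everything.

No check failed or disagreed.

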